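Set the corner eyelet of a sign panel in the bench eyelet setter

TASK

Set the last loose eyelet of the sign panel: slide the panel up snugly against both stops of the eyelet setter so that the standing eyelet is under the punch, then drive the sprung punch down with brisk blows of the mallet (struck, not slowly leaned on, not hit violently and never pushed by hand) until the eyelet is fully home. Leave the panel against the stops, stand the mallet back on its face on the worktop clear of the setter, let go, and leave the mug, the eyelet tin and the staple box where they are.

Things in the scene. Friction and masses are not known exactly. Their poses are not given: they have to be found in the camera images.
- setter: Bench eyelet setter, grey iron, fixed. Origin on the punch axis at worktop level; x away from the robot at yaw 0, y left, z up. Base plate 12 mm thick: x -66 to 85, y -90 to 40 mm. A column (x 34 to 76, y -18 to 18, 64 mm high) behind carries an arm with a nose (radius 18, underside 36 mm up) round the punch; its guide bush (radius 12.5) ends 68 mm up.
- stops (a point): Inner corner of the two aluminium stops on the base plate, at setter x 16, y 16 mm, at the plate's top (12 mm up). Both stand 10 mm above the plate and are 8 mm thick: the back stop's face is at setter x = 16 (spans y -88 to 4), the side stop's face at setter y = 16 (spans x -64 to 6). Axes as the setter's.
- punch: Upright steel punch sliding on the setter's axis; own z up, origin at worktop level at rest. A spring lifts it: 2 N starts it, 4 N at 12 mm, stop at 15 mm. Its 16 mm nose, 30 mm up at rest, meets a centred eyelet after 5.5 to 8 mm; with the eyelet fully home it is about 12 mm down and stops hard. More than 120 N on it is a violent hit; under 25 N in all is enough.
- punch_head (a point): Centre of the top of the punch's flat head (disc 30 mm across, 11 mm thick), 96 mm above the worktop at rest. The mallet strikes it from above; it must go down at over 0.08 m/s to count as a blow (a stroke from 20 mm above it at 0.12 m/s or more does). It springs back when the mallet leaves.
- sign: Loose white panel with a dark arrow, 90 x 125 x 5 mm (own x, y, z), 0.12 kg, origin at the centre of its underside, lying on the base plate and overhanging it to -x and -y. Home: +x edge along the back stop, +y edge along the side stop. It starts 15 to 30 mm short of the back stop, 12 to 28 mm short of the side stop, up to 0.12 rad askew. It slides under 3 N.
- eyelet_top (a point): Centre of the top of the loose brass eyelet (14 mm across) in the panel's +x +y corner, 16 mm from both edges. It stands 5.5 to 7 mm proud of the panel at the start, 1 mm when set; the other three corners hold flat, set eyelets. It is under the punch axis when the panel is home.
- eyelet (a joint): How far the loose eyelet has been driven into the panel, m: 0 to 0.0015 at the start, 0.006 fully home. It resists with about 5 N, plus 1.5 N at 0.1 m/s, and stays where it is driven.
- mallet: Mallet, 0.34 to 0.50 kg, standing on one face; origin at the centre of that face. Head: upright cylinder 44 mm across, 64 mm high, both ends flat. Handle: level, along own -x to x = -172 mm, axis 32 mm above the face, flat-sided, 22 mm wide, 26 mm high, from x = -136 mm on 26 x 30 mm. Centre of mass about 10 mm from the head's axis, towards the handle.
- mug: Green mug, 96 mm high, 86 mm across, handle aside. Bystander. Origin: centre of its underside.
- eyelet_tin: Open round aluminium tin of spare eyelets, 72 mm across, 18 mm high. Bystander. Origin: centre of its underside.
- staple_box: Card box of staples, 42 x 68 x 19 mm. Bystander. Origin: centre of its underside.
There are look-alikes about, which are no part of the job. Several things have the shape of the sign; the one meant has the colours described above.

How it is judged:
On the way, in this order (a step that is already met when the one before it is completed fails the run):
1. the panel lies square against both stops, its eyelet within 5 mm of the punch axis (horizontal distance between eyelet_top and punch_head below 0.005 m and angle between the x axis of sign and the x axis of setter, either way round below 0.05 rad), for 0.2 s.
2. the mallet strikes the punch: with the eyelet centred beneath and not yet home, the mallet's face is on the punch head (within 25 mm of its centre) and the punch moves at over 0.08 m/s (horizontal distance between eyelet_top and punch_head below 0.005 m and distance between mallet and punch_head below 0.025 m and linear speed of punch above 0.08 m/s and value of joint eyelet below 0.005 m).
3. the eyelet is home (5 of 6 mm), still centred, and the punch has sprung back up (horizontal distance between eyelet_top and punch_head below 0.005 m and value of joint eyelet above 0.005 m and height (world z) of punch_head above 0.093 m), for 0.1 s.
At the end, for the whole second after the job is handed in: The eyelet is driven in at least 5 of its 6 mm, the punch has sprung back (within 3 mm), the panel lies square (0.05 rad) with the eyelet within 5 mm of the punch axis, and the mallet stands still and upright on its face on the worktop, its head more than 130 mm from the punch axis (all of step 3 and angle between the x axis of sign and the x axis of setter, either way round below 0.05 rad and angle between mallet's own z axis and vertical below 0.1 rad and height (world z) of mallet below 0.008 m and linear speed of mallet below 0.02 m/s and horizontal distance between mallet and setter above 0.13 m); the robot touches nothing.
It fails at once if the punch is pushed by the gripper or the arm (contact force between any of the fingers, the arm and punch above 1 N).
It fails at once if the punch is hit violently (over 120 N) (contact force between mallet and punch above 120 N).
It fails at once if the mug, the eyelet tin or the staple box is moved by more than 20 mm (distance of any of mug, eyelet_tin, staple_box from where it was at the start of the episode above 0.02 m).
It also fails if it takes over 64 s, if anything falls off the work surface, if the arm or the gripper's body presses on something with over 40 N, if the wrist force passes 120 N, or if a joint passes its speed limit or range.

ROBOT

A 6-joint arm with a two-finger parallel gripper is mounted at the origin on a cart in front of the work surface, level with it; the furniture and walls round the work are solid. World frame = base frame: x ahead of the robot, y to its left, z up, the work surface at z = 0. Lengths are in m, angles in rad, forces in N, time in s.
With the tool pointing down it reaches from about 0.375 to 0.9 m from the base axis. Payload 3.1 kg.
Tool frame: the origin (TCP) lies at the very end of the fingers, on their centre line; the grasp point (between the pads) lies 19 mm behind it; z points along the fingers, y is the direction in which the jaws open and shut (so a half turn about z gives the same grasp; the last joint's range is limited). The gripper opens to 87 mm and grips with 3 to 60 N. Pads are 19 mm wide; open, the fingers measure 117 mm over their backs; the gripper's body (75 mm by 190 mm) begins 51 mm behind the grasp point.
Start: joints at [1.101, 0.527, 1.433, -0, 1.181, -0.178], TCP at [0.18, 0.599, 0.223] pointing down, gripper open.
Joint ranges: [-3.08, 3.08], [-0.75, 2.2], [0.22, 2.44], [-1.43, 4.57], [0, 2.65], [-2.85, 2.85]. Speed limits (rad/s): [2.79, 2.79, 3.14, 3.14, 3.14, 3.14].

INTERFACE

Orientations are given as a unit quaternion [x, y, z, w].
In Python, from rig import robot gives the robot as it stands. The module is installed in compiled form; this text tells all that it offers.
- The arm moves only by the tool carry_out, never from a script. Its argument "series" is a list of rows, each a list of 7 numbers: the shift along the tool's x, y, z in mm, then the turn, a rotation vector about the tool's x, y, z in degrees, then the gripper command: -1 is shut, 1 is fully open, values between are in proportion. In form: [[tx, ty, tz, rx, ry, rz, claw], ...]. A call has 1 to 8 rows; each row is the pose to reach, as a shift and turn from the pose measured when the call began, along the tool's axes at that moment; what a row does not reach only later rows make up. A row lasts 1/8 s, in which the tool goes at most 62.5 mm and 10.7 degrees, less where a joint would pass 70% of its speed; a pose out of reach is approached as far as the arm can. A call with a gripper value outside its range is refused whole. The fingers move at their own pace and stop on an object; "force" is the grip in N (left out, the last holds). Time passes only in rows, so rows that repeat a pose let the fingers close. It gives the time, the measured TCP pose, the force and the opening at its end, in the units of the state.
- robot.get_obs(): the state, without advancing time (a new reading comes with each control period).
- robot.camera(name): name is "scene" or "top" or "wrist"; returns a dict with "pixels" (384x512x3 uint8, red, green, blue), "fx", "fy", "cx", "cy" (pixels), "position" and "attitude" of the camera in the world. Camera axes: x right, y down, z forward; pixel columns grow to the right and rows downward; lengths in m; the calibration is good to about 2 mm. The wrist camera is an equidistant fisheye: a pixel r from the principal point sees the ray r / f radians off the axis. A picture is of the moment at which its call begins. There is no depth.
- robot.hand_in(): hands the job in, once; it reports no verdict.
The state is a dict: "time": time; "q": joint angles; "joint_velocities": joint speeds; "joint_torque": joint torques, N m; "position": TCP position; "tool_rot": TCP orientation; "ft_force": force on the tool from outside, world axes, zero at the start; "moment": the same for the moment, N m; "grip_width": finger opening in m.
Only numpy, scipy, OpenCV 4.12 (cv2) and the standard library are available. Lean on these libraries where they do the work, as an engineer would, in place of code of your own. Each camera call takes 0.05 s, during which the arm holds its last target.

## Working session

There is one attempt and no reset: what is moved stays moved. The work goes in short steps, Python scripts to look and compute and a tool call to move; the robot and the scene stay as the last step left them, time stands still between calls to the robot, and variables do not carry over. Pictures are saved under pics/ and viewed, and the job is handed in when it is done.

Besides the shell and the picture viewer there is one more tool, called as name([rows], argument=value, ...), one row to a line, values as JSON. carry_out: Moves the arm, as the interface text tells. Its arguments: {"type":"object","properties":{"series":{"type":"array"},"force":{"type":"number"}},"required":["series"]}

```bash
mkdir -p pics; ls; python3 - <<'E'
from rig import robot
import cv2,numpy as np
o=robot.get_obs();print({k:np.round(v,3).tolist() for k,v in o.items()})
for n in["scene","top","wrist"]:
    c=robot.camera(n);cv2.imwrite(f"pics/{n}0.png",c["pixels"][:,:,::-1]);print(n,{k:np.round(c[k],4).tolist() for k in c if k!="pixels"})
E
```

```text
pics
{'time': 0.0, 'q': [1.1, 0.528, 1.434, -0.0, 1.181, -0.179], 'joint_velocities': [0.001, -0.0, -0.002, -0.0, -0.001, -0.0], 'joint_torque': [-0.0, -44.004, -17.659, 0.063, 0.058, -0.0], 'position': [0.179, 0.598, 0.222], 'tool_rot': [0.145, 0.989, -0.001, -0.0], 'ft_force': [-0.31, -0.803, -0.812], 'moment': [0.013, 0.019, -0.015], 'grip_width': 0.087}
scene {'fx': 413.0762, 'fy': 413.0762, 'cx': 265.0706, 'cy': 194.5331, 'position': [-0.351, -0.801, 0.8152], 'attitude': [0.7988, -0.3087, 0.179, -0.4843]}
top {'fx': 467.0585, 'fy': 467.0585, 'cx': 254.5597, 'cy': 183.127, 'position': [0.324, 0.198, 1.6278], 'attitude': [0.7077, -0.7032, 0.0486, -0.0483]}
wrist {'fx': 297.3186, 'fy': 297.3186, 'cx': 253.497, 'cy': 192.9385, 'position': [0.0997, 0.6222, 0.3838], 'attitude': [0.7931, 0.5901, 0.0893, 0.1216]}
```

View pics/scene0.png

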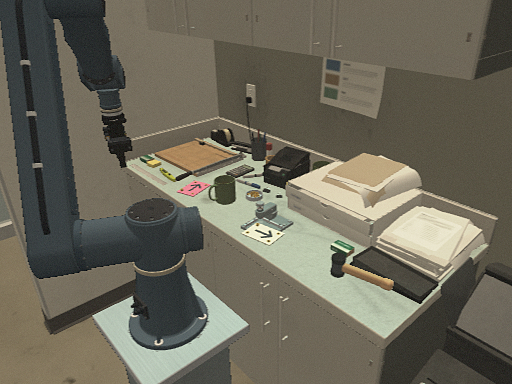

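View pics/top0.png

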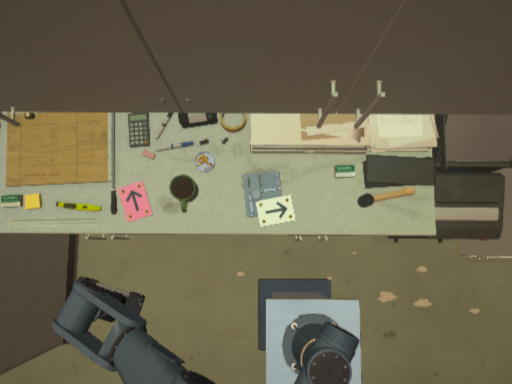

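View pics/wrist0.png

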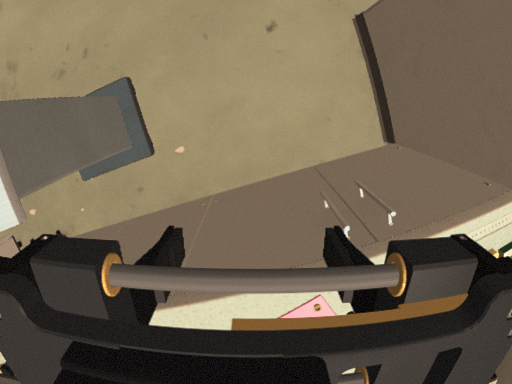

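The scene view shows the setter with the white panel at about (263,225) and the mallet at (340,265), its handle pointing right. In the top view (up is +x, left is +y) they are at (265,195) and (365,200). Next I'll enlarge these.

```bash
python3 - <<'E'
import cv2
a=cv2.imread("pics/top0.png")
cv2.imwrite("pics/top0a.png",cv2.resize(a[160:235,225:310],None,fx=8,fy=8,interpolation=cv2.INTER_CUBIC)[:600])
cv2.imwrite("pics/top0b.png",cv2.resize(a[150:235,325:445],None,fx=6,fy=6,interpolation=cv2.INTER_CUBIC))
s=cv2.imread("pics/scene0.png")
cv2.imwrite("pics/sc0a.png",cv2.resize(s[170:260,205:305],None,fx=6,fy=6,interpolation=cv2.INTER_CUBIC))
cv2.imwrite("pics/sc0b.png",cv2.resize(s[225:315,315:445],None,fx=6,fy=6,interpolation=cv2.INTER_CUBIC))
E
```

```text
(no output)
```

View pics/top0a.png

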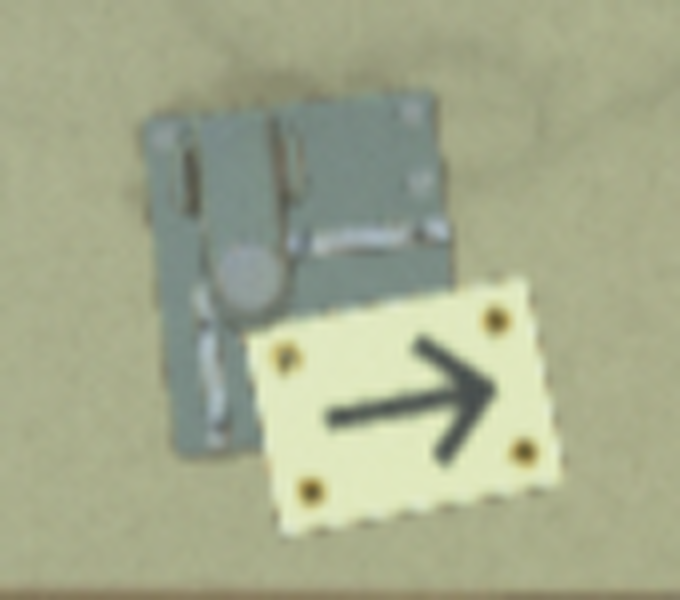

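View pics/top0b.png

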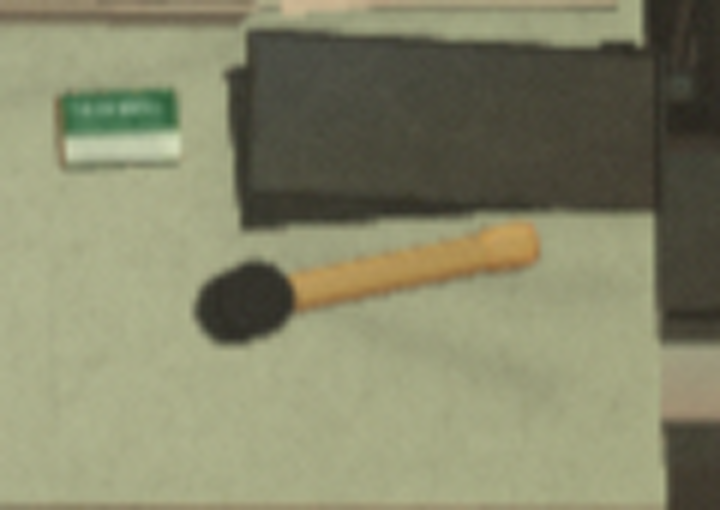

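View pics/sc0a.png

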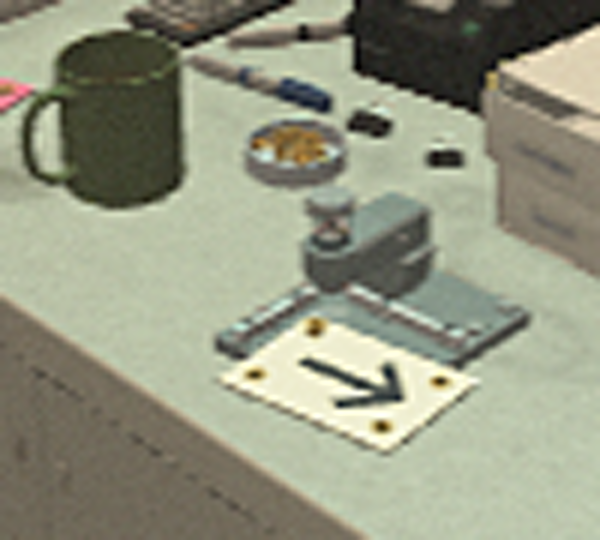

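View pics/sc0b.png

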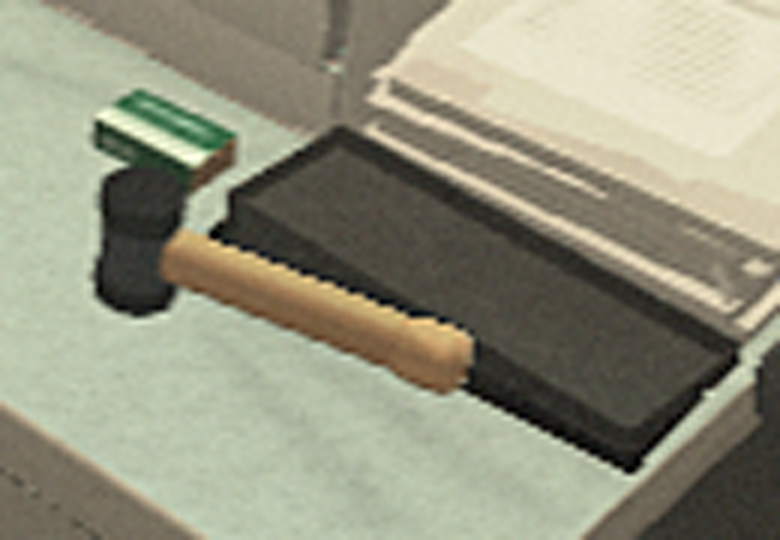

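```bash
cat > h.py <<'E'
import numpy as np,cv2
from scipy.spatial.transform import Rotation as R
def ray(c,u,v):
    if c.get("fish"):
        d=np.array([u-c["cx"],v-c["cy"]]);r=np.hypot(*d);t=r/c["fx"]
        k=np.array([*(d/max(r,1e-9)*np.sin(t)),np.cos(t)])
    else: k=np.array([(u-c["cx"])/c["fx"],(v-c["cy"])/c["fy"],1])
    return R.from_quat(c["attitude"]).apply(k)
def onz(c,u,v,z):
    d=ray(c,u,v);p=np.array(c["position"]);return p+d*(z-p[2])/d[2]
def proj(c,P):
    p=R.from_quat(c["attitude"]).inv().apply(np.atleast_2d(P)-np.array(c["position"]))
    if c.get("fish"):
        r=np.hypot(p[:,0],p[:,1]);t=np.arctan2(r,p[:,2])*c["fx"]
        return np.c_[c["cx"]+p[:,0]/r*t,c["cy"]+p[:,1]/r*t]
    return np.c_[c["cx"]+c["fx"]*p[:,0]/p[:,2],c["cy"]+c["fy"]*p[:,1]/p[:,2]]
def cam(n,f=None):
    from rig import robot
    c=dict(robot.camera(n));c["fish"]=n=="wrist"
    if f: cv2.imwrite(f"pics/{f}.png",c["pixels"][:,:,::-1])
    return c
T=dict(fx=467.0585,fy=467.0585,cx=254.5597,cy=183.127,position=[0.324,0.198,1.6278],attitude=[0.7077,-0.7032,0.0486,-0.0483])
S=dict(fx=413.0762,fy=413.0762,cx=265.0706,cy=194.5331,position=[-0.351,-0.801,0.8152],attitude=[0.7988,-0.3087,0.179,-0.4843])
def crop(X,Y,k,ox,oy): return (X+.5)/k-.5+ox,(Y+.5)/k-.5+oy
E
python3 - <<'E'
from h import *
def t(X,Y,z,k=8,ox=225,oy=160): return onz(T,*crop(X,Y,k,ox,oy),z)
def s(X,Y,z,k=6,ox=205,oy=170): return onz(S,*crop(X,Y,k,ox,oy),z)
def p(n,P): print(n,np.round(P[:2],4))
p("punch top",t(247,280,.096)); p("punch scene",s(331,200,.096))
for q in[(143,118),(436,92),(178,458)]: p("base",t(*q,.012))
for q in[(530,318),(217,345),(455,368)]: p("base s",s(*q,.012))
for q in[(248,335),(525,280),(562,482),(287,535)]: p("panel",t(*q,.017))
for q in[(332,317),(482,380),(385,452),(218,378)]: p("panel s",s(*q,.017))
p("eyelet",t(286,357,.0235));p("eyelet s",s(316,325,.0235))
b=dict(k=6,ox=325,oy=150)
for q in[(297,291),(538,243),(488,250)]: p("mallet handle",t(*q,.045,**b))
p("mhead",t(248,305,.064,**b))
b=dict(k=6,ox=315,oy=225)
p("mhead top s",s(143,185,.064,**b)); p("hend s",s(455,355,.032,**b))
p("mug",t((182-225)*8,(188-160)*8,.096)); p("box",t(120,128,.019,k=6,ox=325,oy=150))
for q in[(243,30),(243,228)]: p("black",t(*q,.03,k=6,ox=325,oy=150))
p("table edge",onz(T,250,234,0)); p("printer front",onz(T,250,152,0.1));p("shelf front",onz(T,250,113,0.6));
E
```

```text
punch top [0.4973 0.1949]
punch scene [0.4933 0.1858]
base [0.5779 0.2407]
base [0.5902 0.1124]
base [0.4292 0.2241]
base s [0.5828 0.1049]
base s [0.4225 0.212 ]
base s [0.5102 0.0955]
panel [0.4823 0.1941]
panel [0.507  0.0741]
panel [0.4196 0.0586]
panel [0.3961 0.1769]
panel s [0.4893 0.1826]
panel s [0.5075 0.0698]
panel s [0.4164 0.0541]
panel s [0.3954 0.177 ]
eyelet [0.4723 0.1777]
eyelet s [0.4694 0.1743]
mallet handle [ 0.4936 -0.2095]
mallet handle [ 0.522  -0.3475]
mallet handle [ 0.5178 -0.3188]
mhead [ 0.4835 -0.1769]
mhead top s [ 0.4889 -0.1811]
hend s [ 0.5273 -0.3424]
mug [0.519  0.4392]
box [ 0.5911 -0.1159]
black [ 0.6474 -0.1863]
black [ 0.5314 -0.1833]
table edge [0.3706 0.2127]
printer front [0.6395 0.2139]
shelf front [0.6264 0.2094]
```

```bash
cat >> h.py <<'E'
# tool yaw a: tool y axis direction (world angle, rad), pointing down
def toolR(a):
    y=np.array([np.cos(a),np.sin(a),0]);z=np.array([0,0,-1.]);return R.from_matrix(np.c_[np.cross(y,z),y,z])
_o=dict(p=np.array([.179,.598,.222]),R=R.from_quat([.145,.989,-.001,0]))
CP=_o["R"].inv().apply(np.array([.0997,.6222,.3838])-_o["p"]); CR=_o["R"].inv()*R.from_quat([.7931,.5901,.0893,.1216])
W0=dict(fx=297.3186,fy=297.3186,cx=253.497,cy=192.9385,fish=True)
def wcam(p,Rt):
    c=dict(W0);c["position"]=np.array(p)+Rt.apply(CP);c["attitude"]=(Rt*CR).as_quat();return c
def plan(target,a,n=None,path=None):
    """print shift/turn from the present pose to a target (world) tool-down pose"""
    from rig import robot
    o=robot.get_obs();p=np.array(o["position"]);Q=R.from_quat(o["tool_rot"])
    d=Q.inv().apply(np.array(target)-p)*1000;r=(Q.inv()*toolR(a)).as_rotvec(degrees=True)
    print("t",round(o["time"],2),"pos",p.round(4),"toolz",Q.apply([0,0,1]).round(4),"yaw",np.round(np.arctan2(*Q.apply([0,1,0])[[1,0]]),4),"F",np.round(o["ft_force"],2),"w",round(o["grip_width"],4))
    print("shift",d.round(1),"turn",r.round(2),"rows>=",max(np.linalg.norm(d)/62.5,np.linalg.norm(r)/10.7));return d,r
E
python3 - <<'E'
from h import *
print(CP.round(4),CR.as_matrix().round(3))
for a in (1.67,1.67-np.pi):
  for p in [(.45,.1,.3),(.4,.15,.3),(.5,.15,.3)]:
    c=wcam(p,toolR(a));print(a,p,c["position"].round(3),proj(c,[[.4973,.193,.096],[.58,.24,.012],[.507,.074,.017],[.42,.058,.017],[.396,.177,.017]]).round(0).tolist())
plan([.41,.13,.3],1.67)
E
```

```text
[ 8.290e-02  1.000e-04 -1.618e-01] [[-0.001 -0.955 -0.298]
 [ 1.    -0.001 -0.   ]
 [-0.    -0.298  0.955]]
1.67 (0.45, 0.1, 0.3) [0.368 0.092 0.462] [[319.0, 211.0], [327.0, 240.0], [233.0, 192.0], [228.0, 136.0], [308.0, 128.0]]
1.67 (0.4, 0.15, 0.3) [0.318 0.142 0.462] [[278.0, 241.0], [294.0, 264.0], [201.0, 218.0], [193.0, 165.0], [271.0, 157.0]]
1.67 (0.5, 0.15, 0.3) [0.418 0.142 0.462] [[287.0, 170.0], [303.0, 211.0], [204.0, 158.0], [197.0, 100.0], [279.0, 91.0]]
-1.4715926535897932 (0.45, 0.1, 0.3) [0.532 0.108 0.462] [[183.0, 126.0], [170.0, 67.0], [275.0, 122.0], [278.0, 179.0], [201.0, 187.0]]
-1.4715926535897932 (0.4, 0.15, 0.3) [0.482 0.158 0.462] [[226.0, 88.0], [205.0, 36.0], [311.0, 93.0], [314.0, 151.0], [236.0, 159.0]]
-1.4715926535897932 (0.5, 0.15, 0.3) [0.582 0.158 0.462] [[219.0, 168.0], [199.0, 100.0], [303.0, 158.0], [305.0, 212.0], [231.0, 219.0]]
t 0.15 pos [0.1795 0.5981 0.2218] toolz [-8.0e-04 -1.5e-03 -1.0e+00] yaw 1.279 F [-0.11 -0.6  -0.12] w 0.0867
shift [-355.4 -382.1  -77.7] turn [ -0.09  -0.04 -22.4 ] rows>= 8.441268580217162
```

```bash
python3 - <<'E'
from h import *
plan([.45,.13,.22],1.67)
E
```

```text
t 0.15 pos [0.1795 0.5981 0.2218] toolz [-8.0e-04 -1.5e-03 -1.0e+00] yaw 1.279 F [-0.11 -0.6  -0.12] w 0.0867
shift [-393.7 -370.5    2.3] turn [ -0.09  -0.04 -22.4 ] rows>= 8.649846583634279
```

carry_out([
  [-25, -24, 0, 0, 0, -3, 0.4],
  [-65, -62, 0, 0, 0, -6, 0.4],
  [-105, -100, 0, 0, 0, -9, 0.4],
  [-145, -138, 0, 0, 0, -12, 0.4],
  [-185, -176, 0, 0, 0, -15, 0.4],
  [-225, -214, 0, 0, 0, -18, 0.4],
  [-260, -246, 0, 0, 0, -20, 0.4],
  [-290, -274, 0, 0, 0, -22, 0.4],
])

```text
time: 1.15
position: [0.3791, 0.2506, 0.2222]
tool_rot: [-0.046, 0.999, -0.001, -0.0]
ft_force: [1.0, 0.4, 1.0]
grip_width: 0.0608
```

```bash
python3 - <<'E'
from h import *
plan([.45,.13,.22],1.67)
E
```

```text
t 1.15 pos [0.3791 0.2506 0.2222] toolz [-7.0e-04 -1.5e-03 -1.0e+00] yaw 1.6632 F [0.96 0.43 0.96] w 0.0608
shift [ -59.4 -126.6    2.3] turn [-0.08 -0.05 -0.39] rows>= 2.23828590721438
```

carry_out([
  [-20, -42, 0, 0, 0, 0, 0.4],
  [-40, -85, 1, 0, 0, 0, 0.4],
  [-60, -127, 2, 0, 0, -0.4, 0.4],
  [-60, -127, 2, 0, 0, -0.4, 0.4],
])

```text
time: 1.65
position: [0.4526, 0.1273, 0.2202]
tool_rot: [-0.047, 0.999, -0.001, 0.0]
ft_force: [-0.1, -0.2, -0.0]
grip_width: 0.061
```

```bash
python3 - <<'E'
from h import *
c=cam("wrist","w1");print(c["position"],c["attitude"])
a=c["pixels"][:,:,::-1]
cv2.imwrite("pics/w1a.png",cv2.resize(a[60:320,100:420],None,fx=2.5,fy=2.3))
plan([.45,.13,.22],1.67)
E
```

```text
[0.36946922 0.11992581 0.38230059] [0.66506478 0.73129999 0.11136055 0.10241091]
t 1.7 pos [0.4511 0.1286 0.2201] toolz [-0.0012 -0.0013 -1.    ] yaw 1.667 F [-0.5   0.54 -0.47] w 0.0607
shift [1.  1.5 0.1] turn [-0.06 -0.07 -0.17] rows>= 0.027845197603729537
```

View pics/w1.png

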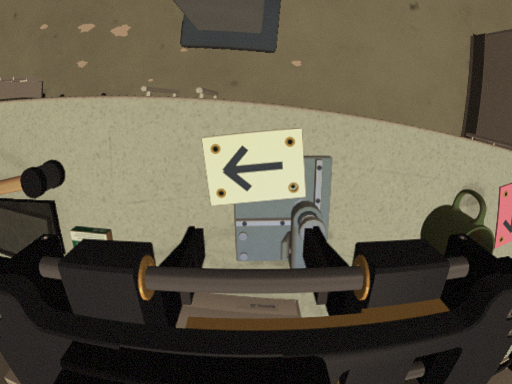

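```bash
python3 - <<'E'
from h import *
a=cv2.imread("pics/w1.png")
cv2.imwrite("pics/w1a.png",cv2.resize(a[120:270,190:350],None,fx=5,fy=4,interpolation=cv2.INTER_CUBIC))
cv2.imwrite("pics/w1b.png",cv2.resize(a[140:240,0:120],None,fx=5,fy=5,interpolation=cv2.INTER_CUBIC))
E
```

```text
(no output)
```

View pics/w1a.png

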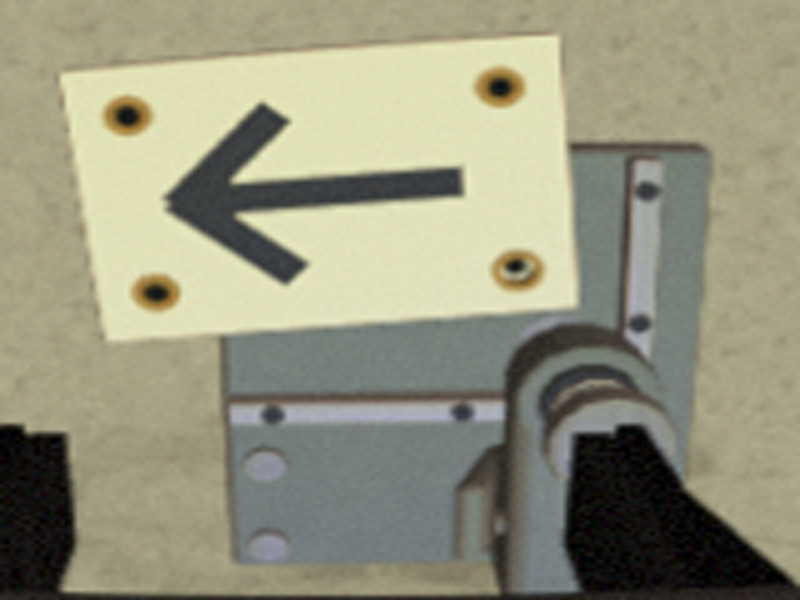

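View pics/w1b.png

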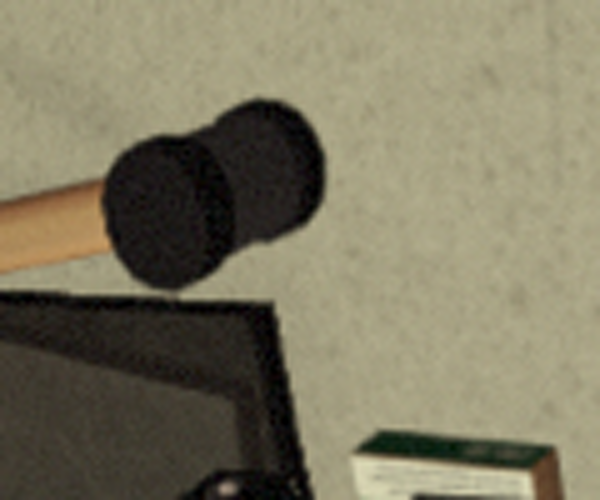

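```bash
cat > fit.py <<'E'
from h import *
from scipy.optimize import least_squares
def fit(c,obj,px,x0):
    obj=np.array(obj,float)/1000;px=np.array(px,float)
    def f(x):
        r=R.from_euler('z',x[2]).apply(obj)+[x[0],x[1],0];return (proj(c,r)-px).ravel()
    s=least_squares(f,x0);return s.x,s.fun.reshape(-1,2).round(2)
E
python3 - <<'E'
from fit import *
c=dict(W0);c["position"]=[0.36946922,0.11992581,0.38230059];c["attitude"]=[0.66506478,0.73129999,0.11136055,0.10241091]
def k(X,Y): return ((X+.5)/5-.5+190,(Y+.5)/4-.5+120)
x,r=fit(c,[(-66,40,12),(85,-90,12),(16,-88,22),(24,-88,22),(-64,16,22),(-64,24,22)],[k(710,148),k(235,562),k(230,403),k(230,424),k(632,160),k(660,158)],[.497,.193,.1]);print(x.round(4),r.tolist())
px,r=fit(c,[(45,62.5,5),(45,-62.5,5),(-45,-62.5,5),(-45,62.5,5)],[k(578,305),k(108,341),k(62,73),k(560,35)],[.45,.12,.2]);
print(px,r)
# z=12 offset
obj=[(45,62.5,17),(45,-62.5,17),(-45,-62.5,17),(-45,62.5,17)]
px,r=fit(c,obj,[k(578,305),k(108,341),k(62,73),k(560,35)],[.45,.12,.2]);print(px.round(4),r.tolist())
def b(X,Y): return crop(X,Y,5,0,140)
e=px[:2]+R.from_euler('z',px[2]).apply([.029,.0465,0])[:2]
print("eyelet",e, "err in setter", R.from_euler('z',-x[2]).apply([*(x[:2]-e),0])*1000, "askew",px[2]-x[2])
print("proj punch head", [((u+.5-190)*5,(v+.5-120)*4) for u,v in proj(c,[[x[0],x[1],.096]])])
print("mallet top",onz(c,*b(168,212),.064)," bottom",onz(c,*b(265,170),0),"h",onz(c,*b(105,222),.045),onz(c,*b(0,240),.045))
E
```

```text
[0.4958 0.1949 0.1143] [[0.89, -0.58], [-0.48, 1.57], [-0.64, -0.08], [-0.38, 0.23], [-0.0, -0.57], [0.6, -0.08]]
[0.45236029 0.12904885 0.19112536] [[-0.88 -0.16]
 [ 1.   -0.74]
 [ 1.1   0.27]
 [-1.2   0.39]]
[0.4499 0.1288 0.1912] [[0.65, 0.88], [-0.32, 0.56], [-0.6, -0.51], [0.3, -0.71]]
eyelet [0.46955802 0.1799356 ] err in setter [27.7922296  11.88117615  0.        ] askew 0.07686248123919305
proj punch head [(np.float64(614.6758641014003), np.float64(447.3615528355865))]
mallet top [ 0.48184453 -0.17283055  0.064     ]  bottom [ 0.48709202 -0.18550406  0.        ] h [ 0.49390585 -0.21899548  0.045     ] [ 0.50421889 -0.27309561  0.045     ]
```

```bash
cat >> h.py <<'E'
SET=np.array([.496,.1945]);SY=.11
def sw(x,y,z,yaw=None):
    r=R.from_euler('z',SY).apply([x/1000,y/1000,0]);return [SET[0]+r[0],SET[1]+r[1],z/1000]
E
python3 - <<'E'
from h import *
plan(sw(-124,-52,60),1.681);plan(sw(-124,-52,8),1.681)
E
```

```text
t 1.7 pos [0.4511 0.1286 0.2201] toolz [-0.0012 -0.0013 -1.    ] yaw 1.667 F [-0.5   0.54 -0.47] w 0.0607
shift [ 72.    7.7 160.2] turn [-0.06 -0.07 -0.8 ] rows>= 2.8124678046387013
t 1.7 pos [0.4511 0.1286 0.2201] toolz [-0.0012 -0.0013 -1.    ] yaw 1.667 F [-0.5   0.54 -0.47] w 0.0607
shift [ 72.    7.8 212.2] turn [-0.06 -0.07 -0.8 ] rows>= 3.5866356841539906
```

carry_out([
  [40, 4, 10, 0, 0, -0.8, 0.4],
  [72, 8, 50, 0, 0, -0.8, 0.4],
  [72, 8, 100, 0, 0, -0.8, 0.4],
  [72, 8, 150, 0, 0, -0.8, 0.4],
  [72, 8, 195, 0, 0, -0.8, 0.4],
  [72, 8, 212, 0, 0, -0.8, 0.4],
  [72, 8, 212, 0, 0, -0.8, 0.4],
])

```text
time: 2.58
position: [0.3768, 0.1303, 0.0072]
tool_rot: [-0.056, 0.998, -0.001, -0.003]
ft_force: [-0.2, 0.4, 0.2]
grip_width: 0.0606
```

```bash
python3 - <<'E'
from h import *
c=cam("scene","s2");a=c["pixels"][:,:,::-1]
cv2.imwrite("pics/s2a.png",cv2.resize(a[150:280,180:330],None,fx=5,fy=4.5,interpolation=cv2.INTER_CUBIC))
plan(sw(-84,-49,8),1.681)
E
```

```text
t 2.62 pos [0.3774 0.1302 0.008 ] toolz [-0.0031 -0.0012 -1.    ] yaw 1.6822 F [-0.16  0.34  0.3 ] w 0.061
shift [-40.9   1.9  -0.2] turn [-0.05 -0.18  0.07] rows>= 0.6551600880490568
```

View pics/s2a.png

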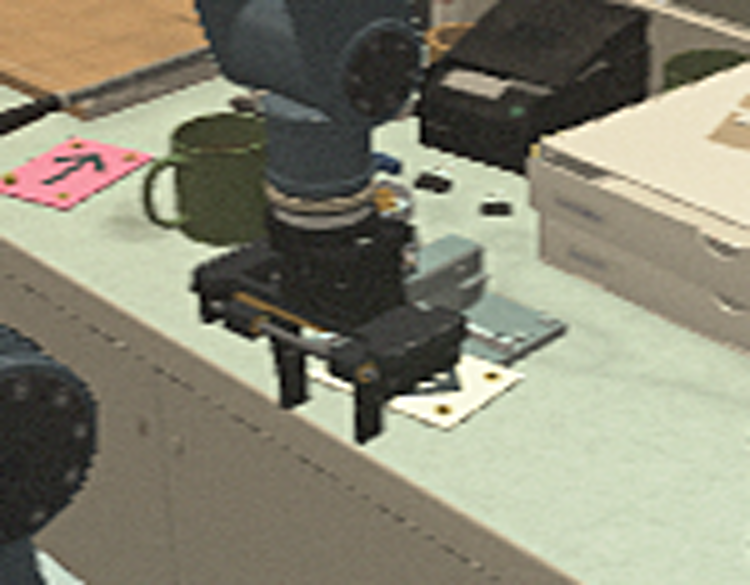

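The fingers are at (290,370) and (365,405), just in front of the panel's near edge. Next I push in +x slowly.

carry_out([
  [-8, 0, 0, 0, 0, 0, 0.4],
  [-15, 1, 0, 0, 0, 0, 0.4],
  [-21, 1, 0, 0, 0, 0, 0.4],
  [-26, 1, 0, 0, 0, 0, 0.4],
  [-31, 2, 0, 0, 0, 0, 0.4],
  [-35, 2, 0, 0, 0, 0, 0.4],
  [-38, 2, 0, 0, 0, 0, 0.4],
  [-38, 2, 0, 0, 0, 0, 0.4],
])

```text
time: 3.62
position: [0.4156, 0.1364, 0.0078]
tool_rot: [-0.056, 0.998, -0.001, -0.001]
ft_force: [-0.6, 0.4, 0.8]
grip_width: 0.0607
```

```bash
python3 - <<'E'
from h import *
plan(sw(-84,-49,8),1.681)
E
```

```text
t 3.62 pos [0.4156 0.1364 0.0078] toolz [-0.0022 -0.0011 -1.    ] yaw 1.6822 F [-0.64  0.44  0.78] w 0.0607
shift [-2.3 -0.1 -0.2] turn [-0.05 -0.13  0.07] rows>= 0.03759829162334926
```

Almost no force yet. I'll creep forward until contact with the stop shows.

carry_out([
  [-1, 0, 0, 0, 0, 0, 0.4],
  [-2, 0, 0, 0, 0, 0, 0.4],
  [-3, 0, 0, 0, 0, 0, 0.4],
  [-3, 0, 0, 0, 0, 0, 0.4],
])

```text
time: 4.12
position: [0.4185, 0.1367, 0.0078]
tool_rot: [-0.056, 0.998, -0.001, -0.001]
ft_force: [-1.4, -0.7, 0.5]
grip_width: 0.0614
```

```bash
python3 - <<'E'
from h import *
c=cam("wrist","w3");a=c["pixels"][:,:,::-1]
cv2.imwrite("pics/w3a.png",cv2.resize(a[180:384,100:420],None,fx=2.5,fy=2.5,interpolation=cv2.INTER_CUBIC))
plan(sw(-84,-49,8),1.681)
E
```

```text
t 4.17 pos [0.4185 0.1367 0.0078] toolz [-0.0022 -0.0012 -1.    ] yaw 1.6822 F [-1.93 -0.51  0.48] w 0.0607
shift [ 0.6 -0.1 -0.2] turn [-0.05 -0.13  0.07] rows>= 0.014974206588533451
```

View pics/w3a.png

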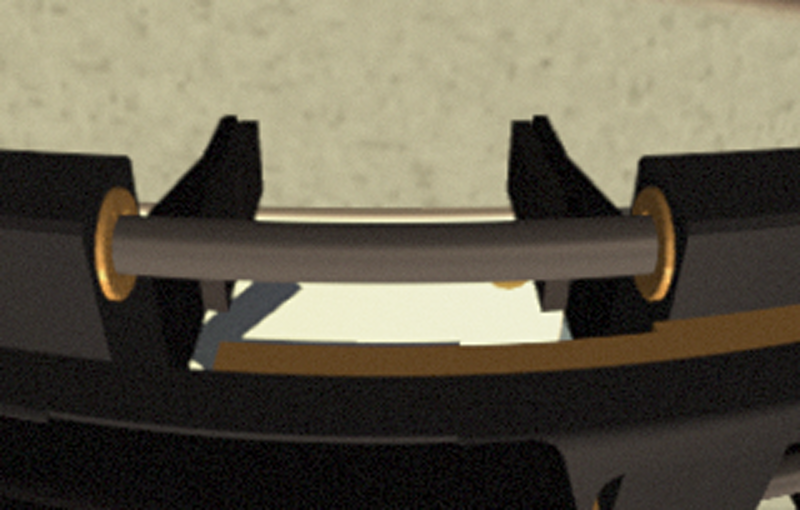

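The panel edge lies parallel to the fingertips and in contact with them; the force is only friction so far. I'll continue.

carry_out([
  [-1, 0, 0, 0, 0, 0, 0.4],
  [-2, 0, 0, 0, 0, 0, 0.4],
  [-2, 0, 0, 0, 0, 0, 0.4],
])

```text
time: 4.55
position: [0.4186, 0.1368, 0.0078]
tool_rot: [-0.056, 0.998, -0.001, -0.003]
ft_force: [-4.1, -1.6, 3.8]
grip_width: 0.0608
```

```bash
python3 - <<'E'
from h import *
plan(sw(-34,-148,90),SY)
plan(sw(-34,-148,8),SY)
E
```

```text
t 4.55 pos [0.4186 0.1368 0.0078] toolz [-0.0061 -0.0016 -1.    ] yaw 1.6823 F [-4.13 -1.63  3.82] w 0.0608
shift [-48.6 -99.3 -82.5] turn [-0.32 -0.24 90.09] rows>= 8.41952513235108
t 4.55 pos [0.4186 0.1368 0.0078] toolz [-0.0061 -0.0016 -1.    ] yaw 1.6823 F [-4.13 -1.63  3.82] w 0.0608
shift [-49.1 -99.2  -0.5] turn [-0.32 -0.24 90.09] rows>= 8.41952513235108
```

carry_out([
  [12, 0, 0, 0, 0, 0, 0.4],
  [12, 0, -45, 0, 0, 0, 0.4],
  [5, -25, -85, 0, 0, 10, 0.4],
  [-10, -60, -90, 0, 0, 20, 0.4],
  [-30, -99, -90, 0, 0, 30, 0.4],
  [-49, -99, -90, 0, 0, 40, 0.4],
  [-49, -99, -90, 0, 0, 50, 0.4],
  [-49, -99, -90, 0, 0, 60, 0.4],
])

```text
time: 5.55
position: [0.48, 0.0436, 0.0975]
tool_rot: [0.454, 0.891, -0.002, -0.001]
ft_force: [-0.6, -0.2, 0.6]
grip_width: 0.0608
```

```bash
python3 - <<'E'
from h import *
c=cam("wrist","w4")
plan(sw(-34,-148,8),SY)
E
```

```text
t 5.6 pos [0.4799 0.0438 0.0975] toolz [-0.0032 -0.0017 -1.    ] yaw 0.6253 F [ 0.23 -0.31  0.26] w 0.0608
shift [ 0.7 -0.9 89.5] turn [-0.21  0.03 29.52] rows>= 2.7591408169946177
```

View pics/w4.png

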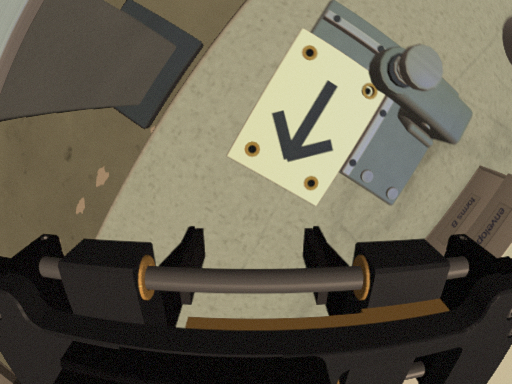

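The panel now sits squarely along the back stop, whose edge runs from (385,110) to (343,172). About 15 mm is left to the side stop. I'll turn, descend and push +y.

carry_out([
  [0, 0, 0, 0, 0, 10, 0.4],
  [0, 0, 10, 0, 0, 20, 0.4],
  [0, -1, 40, 0, 0, 29.5, 0.4],
  [0, -1, 75, 0, 0, 29.5, 0.4],
  [0, -1, 89, 0, 0, 29.5, 0.4],
  [0, -1, 89, 0, 0, 29.5, 0.4],
])

```text
time: 6.35
position: [0.4786, 0.0431, 0.008]
tool_rot: [0.667, 0.745, -0.002, -0.001]
ft_force: [-0.3, -0.5, 0.1]
grip_width: 0.0611
```

```bash
python3 - <<'E'
from h import *
plan(sw(-34,-119,8),SY)
E
```

```text
t 6.35 pos [0.4786 0.0431 0.008 ] toolz [-0.0041 -0.0016 -1.    ] yaw 0.1113 F [-0.27 -0.51  0.05] w 0.0611
shift [29.6 -0.1 -0.1] turn [-0.24  0.06  0.08] rows>= 0.4737227365046761
```

carry_out([
  [7, 0, 0, 0, 0, 0, 0.4],
  [13, 0, 0, 0, 0, 0, 0.4],
  [18, 0, 0, 0, 0, 0, 0.4],
  [22, 0, 0, 0, 0, 0, 0.4],
  [25, 0, 0, 0, 0, 0, 0.4],
  [28, 0, 0, 0, 0, 0, 0.4],
  [30, 0, 0, 0, 0, 0, 0.4],
  [30, 0, 0, 0, 0, 0, 0.4],
])

```text
time: 7.35
position: [0.4759, 0.0716, 0.008]
tool_rot: [0.666, 0.746, -0.002, -0.0]
ft_force: [0.4, -8.6, 3.2]
grip_width: 0.0609
```

carry_out([
  [1, 0, 0, 0, 0, 0, 0.4],
  [2, 0, 0, 0, 0, 0, 0.4],
  [2, 0, 0, 0, 0, 0, 0.4],
])

```text
time: 7.72
position: [0.476, 0.0717, 0.008]
tool_rot: [0.666, 0.746, -0.003, 0.001]
ft_force: [-0.5, -11.3, 1.0]
grip_width: 0.0609
```

Contact with the side stop: 11 N and no further movement. Now back off, raise and look.

carry_out([
  [-12, 0, 0, 0, 0, 0, 0.4],
  [-20, 0, -40, 0, 0, 0, 0.4],
  [-40, 0, -90, 0, 0, 0, 0.4],
  [-80, 0, -140, 0, 0, 0, 0.4],
  [-120, 0, -180, 0, 0, 0, 0.4],
  [-120, 0, -190, 0, 0, 0, 0.4],
  [-120, 0, -190, 0, 0, 0, 0.4],
])

```text
time: 8.6
position: [0.4895, -0.046, 0.1985]
tool_rot: [0.666, 0.746, -0.003, 0.0]
ft_force: [-0.1, 0.1, 0.3]
grip_width: 0.0609
```

```bash
python3 - <<'E'
from h import *
c=cam("wrist","w5");print(c["position"].tolist(),c["attitude"].tolist())
plan(sw(-34,-119,8),SY)
E
```

```text
[0.47995521187332446, 0.03702875360769216, 0.3602628142861006] [0.9865788896832259, 0.05632304647361813, 0.0062086715325976325, 0.15313804643243936]
t 8.65 pos [ 0.4888 -0.0454  0.1976] toolz [-0.0059 -0.004  -1.    ] yaw 0.1143 F [-0.04 -0.52 -0.5 ] w 0.0612
shift [119.2   1.2 189.2] turn [-0.36  0.19  0.25] rows>= 3.5784763184007016
```

View pics/w5.png

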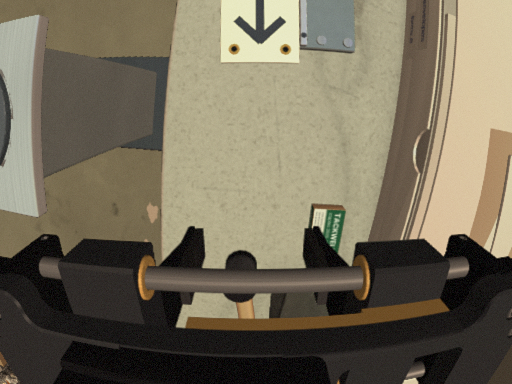

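The panel's edge is flush along the back stop, near (300,45). I'll check the home fit in the top view, and the mallet too.

```bash
python3 - <<'E'
from h import *
c=cam("top","t6");a=c["pixels"][:,:,::-1]
cv2.imwrite("pics/t6a.png",cv2.resize(a[150:240,225:445],None,fx=3.6,fy=3.6,interpolation=cv2.INTER_CUBIC))
cv2.imwrite("pics/t6b.png",cv2.resize(a[160:235,225:310],None,fx=8,fy=8,interpolation=cv2.INTER_CUBIC))
E
```

```text
(no output)
```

View pics/t6a.png

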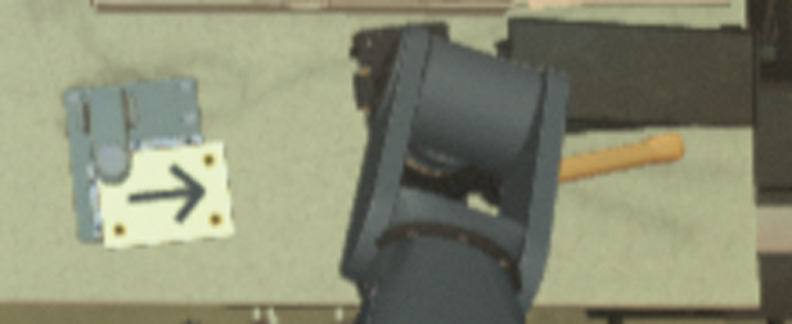

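View pics/t6b.png

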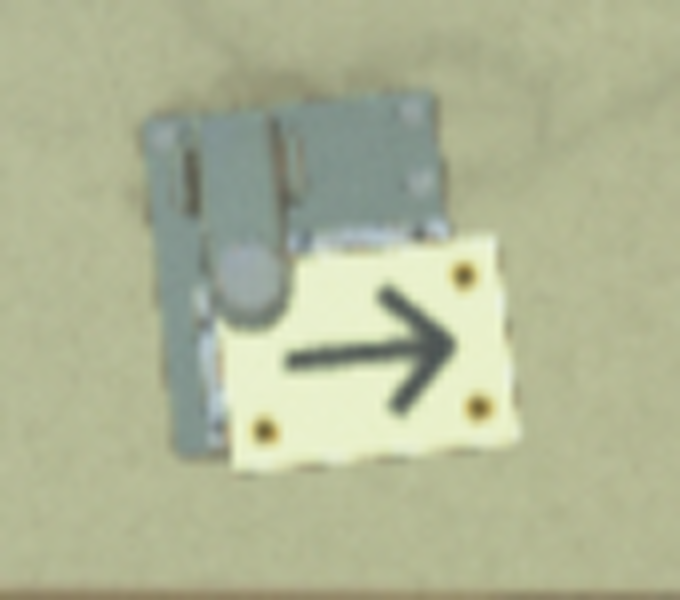

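The panel is home: its +x edge is flush at the back stop (about (300-440,240)) and its +y edge at the side stop (about (225,320-440)). I plan to grip the mallet by its head, from above. That gives no lever arm in the blow, and a slanted jaw direction keeps the fingers off the black tray. First, a better view of the mallet.

```bash
python3 - <<'E'
from h import *
a=.6
plan([.485+.1*np.sin(a),-.18-.1*np.cos(a),.2],a)
E
```

```text
t 8.7 pos [ 0.4885 -0.0451  0.1971] toolz [-0.0071 -0.0037 -1.    ] yaw 0.115 F [ 0.57 -0.44 -0.69] w 0.0611
shift [-222.1   27.6   -2.4] turn [ -0.46   0.06 -27.79] rows>= 3.5814490296846566
```

carry_out([
  [-40, 5, -1, 0, 0, -6, 0.6],
  [-90, 12, -2, 0, 0, -13, 0.6],
  [-140, 19, -2, 0, 0, -20, 0.6],
  [-190, 25, -2, 0, 0, -26, 0.6],
  [-222, 28, -2, -0.4, 0, -28, 0.6],
  [-222, 28, -2, -0.4, 0, -28, 0.6],
  [-222, 28, -2, -0.4, 0, -28, 0.6],
])

```text
time: 9.57
position: [0.5408, -0.2601, 0.1977]
tool_rot: [0.465, 0.886, -0.0, -0.002]
ft_force: [-0.0, 0.2, -0.8]
grip_width: 0.0697
```

```bash
python3 - <<'E'
from h import *
c=cam("wrist","w7");a=c["pixels"][:,:,::-1]
print(c["position"].tolist(),c["attitude"].tolist())
cv2.imwrite("pics/w7a.png",cv2.resize(a[100:260,180:380],None,fx=4,fy=3.7,interpolation=cv2.INTER_CUBIC)[:600])
plan([.485,-.18,.2],.6)
E
```

```text
[0.4937245785738078, -0.19231344821977436, 0.3601451566421139] [0.9439553206653284, 0.29448567375585766, 0.04305053605821733, 0.14273469054604662]
t 9.62 pos [ 0.541  -0.26    0.1982] toolz [-0.0035  0.0014 -1.    ] yaw 0.6051 F [ 0.1   0.27 -0.2 ] w 0.0696
shift [97.6 -0.5 -1.5] turn [-0.12 -0.18  0.29] rows>= 1.5624812575457467
```

View pics/w7.png

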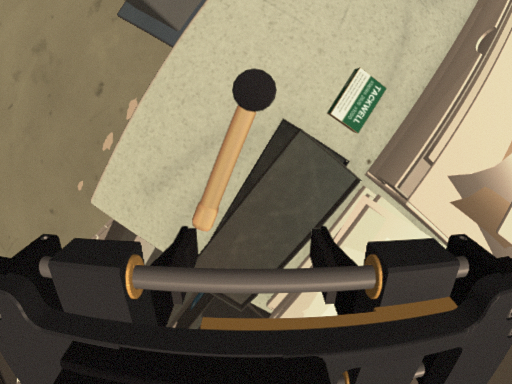

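View pics/w7a.png

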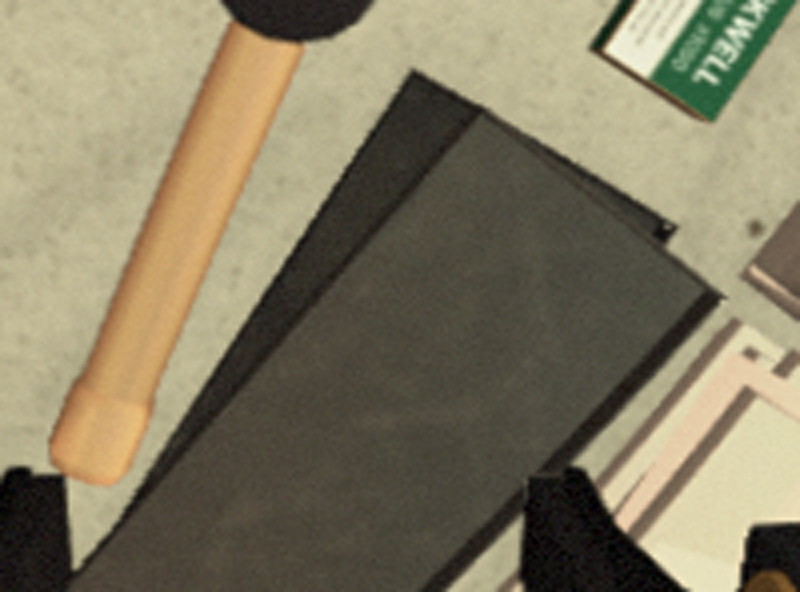

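```bash
python3 - <<'E'
from h import *
c=dict(W0);c["position"]=[0.4937245785738078,-0.19231344821977436,0.3601451566421139];c["attitude"]=[0.9439553206653284,0.29448567375585766,0.04305053605821733,0.14273469054604662]
h=onz(c,254.5,90.3,.064);e=onz(c,203,221,.040);print(h,e,np.linalg.norm((h-e)[:2]),np.arctan2(*(h-e)[[1,0]]))
for u,v in[(233,90),(276,90),(254.5,69),(254.5,112)]:print(onz(c,u,v,.064))
print("tray",onz(c,283,120,.0),onz(c,283,120,.03))
plan([*h[:2],.2],.6)
plan([*h[:2],.028],.6)
E
```

```text
[ 0.48611456 -0.18102324  0.064     ] [ 0.51989585 -0.33633609  0.04      ] 0.15894418780153316 1.7849653648028392
[ 0.46853368 -0.19260407  0.064     ]
[ 0.50315704 -0.16866048  0.064     ]
[ 0.47396961 -0.16344263  0.064     ]
[ 0.49840911 -0.19881429  0.064     ]
tray [ 0.53302191 -0.18845544  0.        ] [ 0.52974845 -0.18877681  0.03      ]
t 9.62 pos [ 0.541  -0.26    0.1982] toolz [-0.0035  0.0014 -1.    ] yaw 0.6051 F [ 0.1   0.27 -0.2 ] w 0.0696
shift [96.2 -0.2 -1.5] turn [-0.12 -0.18  0.29] rows>= 1.5388565270143033
t 9.62 pos [ 0.541  -0.26    0.1982] toolz [-0.0035  0.0014 -1.    ] yaw 0.6051 F [ 0.1   0.27 -0.2 ] w 0.0696
shift [ 95.6   0.2 170.5] turn [-0.12 -0.18  0.29] rows>= 3.127596016435055
```

The mallet head is at world (0.486, -0.181), with the handle bearing known. The tray corner at (283,120) is clear of the slanted fingers. I'll go above it and descend.

carry_out([
  [45, 0, 0, 0, 0, 0, 0.4],
  [96, 0, 10, -0.1, -0.2, 0.3, 0.4],
  [96, 0, 60, -0.1, -0.2, 0.3, 0.4],
  [96, 0, 110, -0.1, -0.2, 0.3, 0.4],
  [96, 0, 150, -0.1, -0.2, 0.3, 0.4],
  [96, 0, 170, -0.1, -0.2, 0.3, 0.4],
  [96, 0, 170, -0.1, -0.2, 0.3, 0.4],
])

```text
time: 10.5
position: [0.4843, -0.1786, 0.0272]
tool_rot: [0.466, 0.885, 0.0, -0.002]
ft_force: [-0.5, -0.2, 0.6]
grip_width: 0.0611
```

```bash
python3 - <<'E'
from h import *
plan([.486,-.181,.028],.6)
c=cam("wrist","w8")
E
```

```text
t 10.5 pos [ 0.4843 -0.1786  0.0272] toolz [-0.0041  0.0022 -1.    ] yaw 0.6015 F [-0.49 -0.25  0.59] w 0.0611
shift [-2.9 -0.  -0.8] turn [-0.12 -0.24  0.08] rows>= 0.048965421843513886
```

View pics/w8.png

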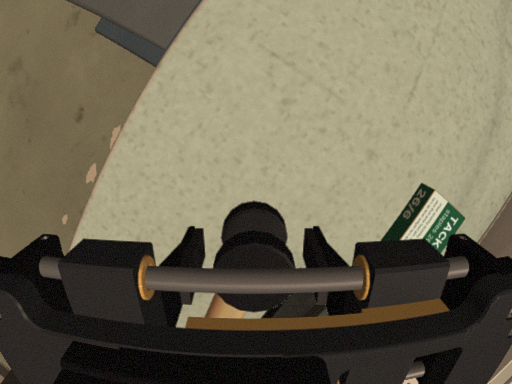

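The head lies centred between the fingers at (253,265). I'll correct by 3 mm and grip firmly.

carry_out([
  [-3, 0, -1, 0, -0.2, 0, 0.4],
  [-3, 0, -1, 0, -0.2, 0, 0.0],
  [-3, 0, -1, 0, -0.2, 0, -0.5],
  [-3, 0, -1, 0, -0.2, 0, -1],
  [-3, 0, -1, 0, -0.2, 0, -1],
  [-3, 0, -1, 0, -0.2, 0, -1],
  [-3, 0, -1, 0, -0.2, 0, -1],
], force=55)

```text
time: 11.42
position: [0.487, -0.1821, 0.0298]
tool_rot: [0.466, 0.885, -0.001, 0.001]
ft_force: [-1.3, -0.1, 5.8]
grip_width: 0.0417
```

```bash
python3 - <<'E'
from h import *
plan([.486,-.181,.15],.6)
E
```

```text
t 11.43 pos [ 0.487  -0.1821  0.0298] toolz [ 6.0e-04 -2.7e-03 -1.0e+00] yaw 0.6014 F [-1.33 -0.15  5.75] w 0.0417
shift [   1.2   -0.4 -120.2] turn [-0.06  0.15  0.08] rows>= 1.9236424614575995
```

carry_out([
  [0, 0, -25, 0, 0, 0, -1],
  [0, 0, -70, 0, 0, 0, -1],
  [0, 0, -115, 0, 0, 0, -1],
  [0, 0, -140, 0, 0, 0, -1],
  [0, 0, -140, 0, 0, 0, -1],
  [0, 0, -140, 0, 0, 0, -1],
])

```text
time: 12.18
position: [0.4857, -0.1809, 0.1682]
tool_rot: [0.466, 0.885, -0.001, -0.001]
ft_force: [-0.2, 0.0, -3.8]
grip_width: 0.0411
```

```bash
python3 - <<'E'
from h import *
c=cam("scene","s9");a=c["pixels"][:,:,::-1]
cv2.imwrite("pics/s9a.png",cv2.resize(a[170:310,270:410],None,fx=4.2,fy=4.2,interpolation=cv2.INTER_CUBIC))
cam("wrist","w9")
x=R.from_euler('z',.6).as_matrix()
plan([SET[0],SET[1],.2],.6)
plan([SET[0],SET[1],.145],.6)
E
```

```text
t 12.28 pos [ 0.4857 -0.1809  0.1679] toolz [-3.e-03 -2.e-04 -1.e+00] yaw 0.6012 F [ 0.01  0.47 -3.61] w 0.0415
shift [303.8 220.8 -32.2] turn [-0.15 -0.09  0.07] rows>= 6.030708595217913
t 12.28 pos [ 0.4857 -0.1809  0.1679] toolz [-3.e-03 -2.e-04 -1.e+00] yaw 0.6012 F [ 0.01  0.47 -3.61] w 0.0415
shift [303.7 220.9  22.8] turn [-0.15 -0.09  0.07] rows>= 6.0199089937156804
```

View pics/s9a.png

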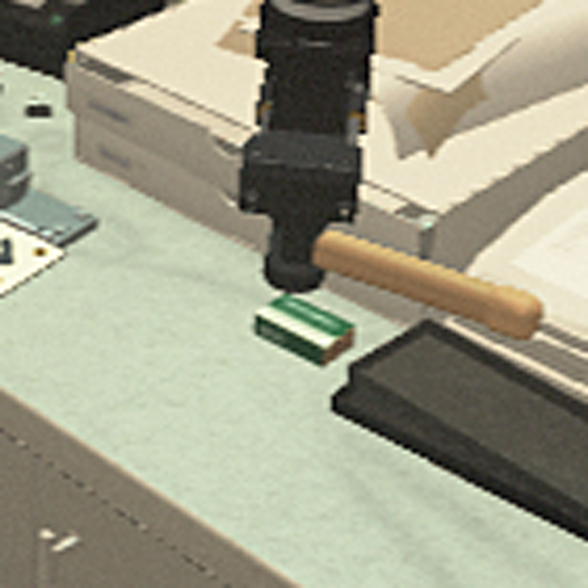

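View pics/w9.png

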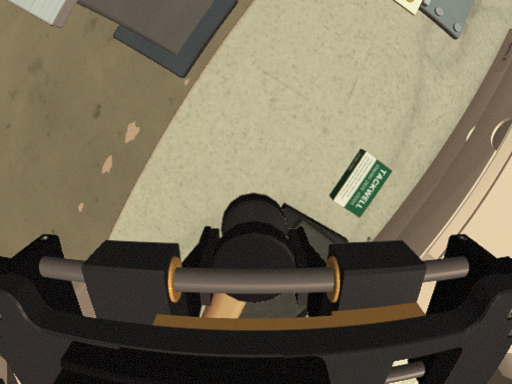

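The mallet hangs straight in the grip, face level, handle to the right; the wrist reads about 3.7 N of weight. I'll carry it above the punch.

carry_out([
  [20, 15, -10, 0, 0, 0, -1],
  [65, 47, -25, 0, 0, 0, -1],
  [110, 80, -32, 0, 0, 0, -1],
  [155, 113, -32, 0, 0, 0, -1],
  [200, 145, -32, 0, 0, 0, -1],
  [245, 178, -32, 0, 0, 0, -1],
  [285, 207, -32, 0, 0, 0, -1],
  [304, 221, -32, 0, 0, 0, -1],
])

```text
time: 13.28
position: [0.4948, 0.1973, 0.1981]
tool_rot: [0.465, 0.885, -0.001, -0.003]
ft_force: [1.4, 0.7, -3.9]
grip_width: 0.0415
```

carry_out([
  [0, 0, 0, 0, 0, 0, -1],
  [0, 0, 0, 0, 0, 0, -1],
])

```text
time: 13.52
position: [0.4939, 0.1968, 0.1968]
tool_rot: [0.465, 0.885, -0.003, -0.004]
ft_force: [-1.0, -0.3, -3.9]
grip_width: 0.0414
```

```bash
python3 - <<'E'
from h import *
c=cam("scene","s10");a=c["pixels"][:,:,::-1]
cv2.imwrite("pics/s10a.png",cv2.resize(a[140:260,190:320],None,fx=5,fy=5,interpolation=cv2.INTER_CUBIC))
c=cam("wrist","w10");print(c["position"].tolist(),c["attitude"].tolist())
plan([SET[0],SET[1],.152],.6)
E
```

```text
[0.44791087379549943, 0.26481441306945125, 0.3595027130970205] [0.9439706663445525, 0.29433355513435566, 0.040623544554992876, 0.14365537592022573]
t 13.62 pos [0.4946 0.1963 0.1974] toolz [-7.5e-03 -8.0e-04 -1.0e+00] yaw 0.6027 F [-0.29  0.38 -2.94] w 0.0416
shift [-2.4  0.5 45.4] turn [-0.38 -0.2   0.16] rows>= 0.7274946245898112
```

View pics/s10a.png

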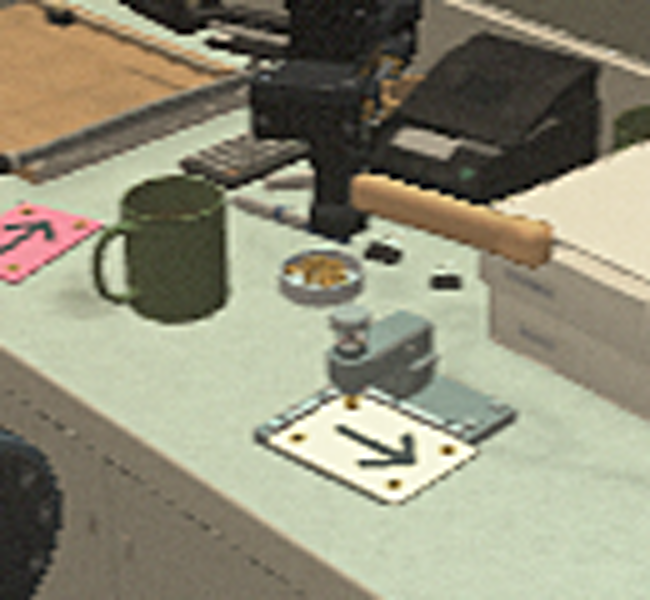

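View pics/w10.png

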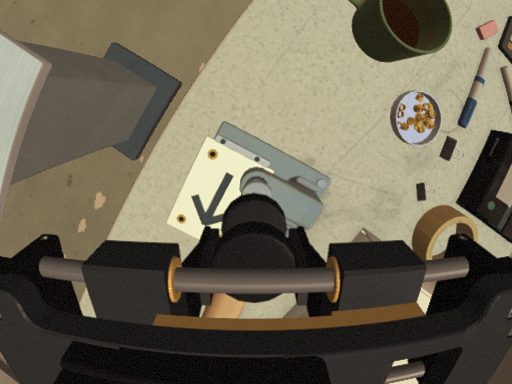

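The mallet is above the setter, and the punch head at (255,180) lines up with the mallet axis. I'll descend to about 26 mm above the punch.

carry_out([
  [-1, 0, 15, -0.4, -0.2, 0, -1],
  [-2, 0, 32, -0.4, -0.2, 0, -1],
  [-2, 0, 44, -0.4, -0.2, 0, -1],
  [-2, 0, 44, -0.4, -0.2, 0, -1],
  [-2, 0, 44, -0.4, -0.2, 0, -1],
])

```text
time: 14.25
position: [0.4959, 0.1944, 0.1538]
tool_rot: [0.466, 0.885, 0.0, 0.0]
ft_force: [-0.4, 0.2, -4.0]
grip_width: 0.0415
```

```bash
python3 - <<'E'
from h import *
c=cam("wrist","w11")
c=cam("scene","s11");a=c["pixels"][:,:,::-1]
cv2.imwrite("pics/s11a.png",cv2.resize(a[150:240,210:310],None,fx=6,fy=6,interpolation=cv2.INTER_CUBIC))
plan([SET[0],SET[1],.152],.6)
E
```

```text
t 14.35 pos [0.496  0.1946 0.1541] toolz [ 1.8e-03  5.0e-04 -1.0e+00] yaw 0.6027 F [-0.45  0.39 -4.47] w 0.0415
shift [-0.1 -0.   2.1] turn [0.1  0.03 0.15] rows>= 0.032915696574365855
```

View pics/w11.png

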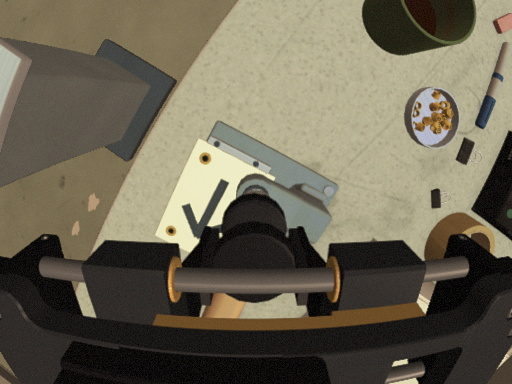

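View pics/s11a.png

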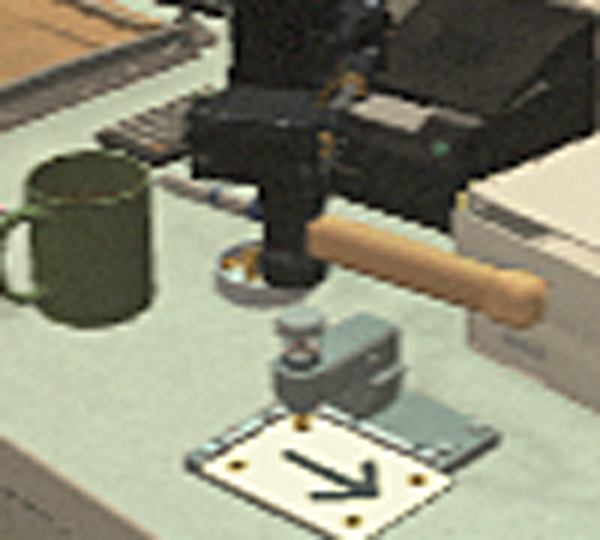

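The mallet face is aligned with the head (299,320), about 28 mm above it. First blow, at roughly 0.15 m/s, limited to under 10 mm of punch travel.

carry_out([
  [0, 0, 19, 0, 0, 0, -1],
  [0, 0, 38, 0, 0, 0, -1],
  [0, 0, 20, 0, 0, 0, -1],
  [0, 0, 0, 0, 0, 0, -1],
  [0, 0, 0, 0, 0, 0, -1],
])

```text
time: 14.98
position: [0.4977, 0.1951, 0.1559]
tool_rot: [0.465, 0.885, 0.002, 0.003]
ft_force: [-0.3, -0.2, -3.8]
grip_width: 0.0417
```

```bash
python3 - <<'E'
from h import *
c=cam("scene","s12");a=c["pixels"][:,:,::-1]
cv2.imwrite("pics/s12a.png",cv2.resize(a[190:230,230:290],None,fx=10,fy=10,interpolation=cv2.INTER_CUBIC))
plan([SET[0],SET[1],.152],.6)
E
```

```text
t 15.03 pos [0.4967 0.1948 0.1549] toolz [ 4.4e-03  9.0e-04 -1.0e+00] yaw 0.6028 F [-0.68  0.02 -4.52] w 0.0415
shift [ 0.1 -0.8  2.9] turn [0.24 0.1  0.16] rows>= 0.04813353995736572
```

View pics/s12a.png

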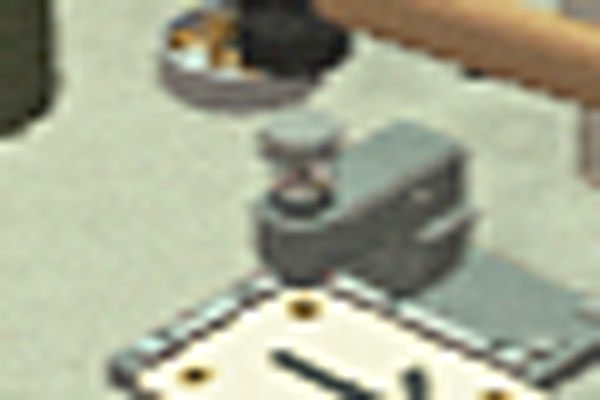

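The punch has sprung back up. Second blow, a little deeper; I'll end the call at the bottom to read the depth (the clock stands still between calls), then lift.

carry_out([
  [0, 0, 20, 0, 0, 0, -1],
  [0, 0, 41, 0, 0, 0, -1],
])

```text
time: 15.28
position: [0.4973, 0.1951, 0.1136]
tool_rot: [0.465, 0.885, 0.002, 0.002]
ft_force: [-1.6, 0.9, 12.0]
grip_width: 0.0412
```

carry_out([
  [0, 0, -20, 0, 0, 0, -1],
  [0, 0, -40, 0, 0, 0, -1],
  [0, 0, -40, 0, 0, 0, -1],
])

```text
time: 15.65
position: [0.4978, 0.1952, 0.1541]
tool_rot: [0.465, 0.885, 0.003, 0.003]
ft_force: [1.2, -0.8, -3.6]
grip_width: 0.0415
```

Bottomed at z = 0.1136, about 12 mm of travel at 16 N. A third blow, 2 mm deeper, will show whether it stops hard.

carry_out([
  [0, 0, 20, 0, 0, 0, -1],
  [0, 0, 38, 0, 0, 0, -1],
  [0, 0, 43, 0, 0, 0, -1],
])

```text
time: 16.02
position: [0.4981, 0.1954, 0.1125]
tool_rot: [0.465, 0.885, 0.003, 0.003]
ft_force: [-9.4, -0.7, 40.7]
grip_width: 0.0416
```

carry_out([
  [0, 0, -20, 0, 0, 0, -1],
  [0, 0, -45, 0, 0, 0, -1],
  [0, 0, -60, 0, 0, 0, -1],
  [0, 0, -60, 0, 0, 0, -1],
])

```text
time: 16.52
position: [0.498, 0.1954, 0.1728]
tool_rot: [0.465, 0.885, 0.003, 0.004]
ft_force: [0.3, -0.0, -4.3]
grip_width: 0.0414
```

The punch stopped hard at 41 N with only about 1 mm more travel, so the eyelet should be home. Now I carry the mallet to a clear spot at (0.45, -0.05).

```bash
python3 - <<'E'
from h import *
plan([.45,-.05,.17],.6);plan([.45,-.05,.032],.6)
c=cam("scene","s13");a=c["pixels"][:,:,::-1]
cv2.imwrite("pics/s13a.png",cv2.resize(a[150:240,210:310],None,fx=6,fy=6,interpolation=cv2.INTER_CUBIC))
E
```

```text
t 16.52 pos [0.498  0.1954 0.1728] toolz [ 0.0091  0.0021 -1.    ] yaw 0.603 F [ 0.31 -0.04 -4.34] w 0.0414
shift [-174.9 -178.8    1.8] turn [0.5  0.2  0.17] rows>= 4.001534844021331
t 16.52 pos [0.498  0.1954 0.1728] toolz [ 0.0091  0.0021 -1.    ] yaw 0.603 F [ 0.31 -0.04 -4.34] w 0.0414
shift [-174.4 -180.   139.8] turn [0.5  0.2  0.17] rows>= 4.591627298598
```

View pics/s13a.png

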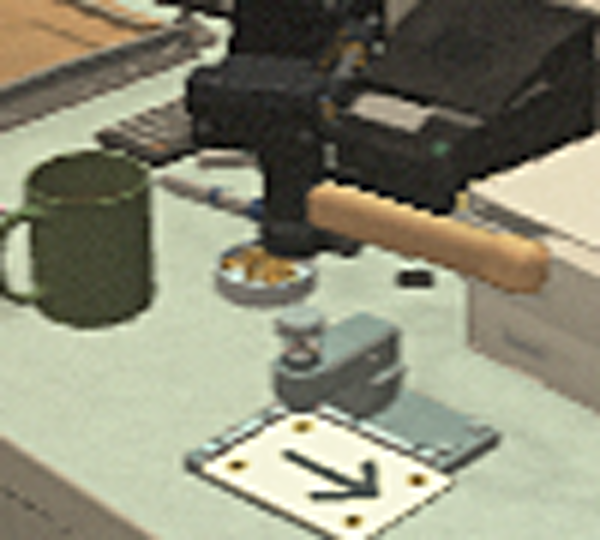

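The punch head is back up at (300,320), the panel is in place, and the mallet is still straight.

carry_out([
  [-20, -20, 0, 0, 0, 0, -1],
  [-60, -60, 0, 0, 0, 0, -1],
  [-100, -102, 0, 0.2, 0, 0, -1],
  [-140, -144, 0, 0.5, 0.2, 0, -1],
  [-165, -169, 0, 0.5, 0.2, 0, -1],
  [-175, -179, 10, 0.5, 0.2, 0, -1],
  [-175, -180, 50, 0.5, 0.2, 0, -1],
  [-175, -180, 80, 0.5, 0.2, 0, -1],
])

```text
time: 17.58
position: [0.4481, -0.0502, 0.0893]
tool_rot: [0.465, 0.885, -0.001, -0.002]
ft_force: [-0.9, 0.1, -4.6]
grip_width: 0.0415
```

```bash
python3 - <<'E'
from h import *
plan([.45,-.05,.0325],.6)
E
```

```text
t 17.57 pos [ 0.4481 -0.0502  0.0893] toolz [-3.9e-03  8.0e-04 -1.0e+00] yaw 0.6026 F [-0.86  0.1  -4.58] w 0.0415
shift [-1.1  1.8 56.7] turn [-0.16 -0.16  0.15] rows>= 0.9085312338856874
```

carry_out([
  [0, 0, 20, 0, 0, 0, -1],
  [0, 0, 40, 0, 0, 0, -1],
  [0, 0, 54, 0, 0, 0, -1],
  [0, 0, 57, 0, 0, 0, -1],
  [0, 0, 57, 0, 0, 0, -1],
])

```text
time: 18.2
position: [0.448, -0.0499, 0.0322]
tool_rot: [0.465, 0.885, -0.001, -0.002]
ft_force: [0.4, 0.3, -4.5]
grip_width: 0.0413
```

carry_out([
  [0, 0, 1, 0, 0, 0, -1],
  [0, 0, 2, 0, 0, 0, -1],
  [0, 0, 2, 0, 0, 0, -1],
])

```text
time: 18.58
position: [0.4481, -0.05, 0.0305]
tool_rot: [0.465, 0.885, -0.0, -0.002]
ft_force: [0.1, -0.3, -4.5]
grip_width: 0.0416
```

carry_out([
  [0, 0, 1, 0, 0, 0, -1],
  [0, 0, 2, 0, 0, 0, -1],
  [0, 0, 2, 0, 0, 0, -1],
])

```text
time: 18.95
position: [0.4481, -0.05, 0.0292]
tool_rot: [0.465, 0.885, -0.0, -0.001]
ft_force: [-1.3, 0.2, 5.1]
grip_width: 0.0413
```

The mallet is standing on the worktop (upward force 5 N). I'll open gradually to about 60 mm, then lift.

carry_out([
  [0, 0, 0, 0, 0, 0, 0.1],
  [0, 0, 0, 0, 0, 0, 0.4],
  [0, 0, 0, 0, 0, 0, 0.4],
  [0, 0, 0, 0, 0, 0, 0.4],
  [0, 0, -10, 0, 0, 0, 0.4],
  [0, 0, -45, 0, 0, 0, 0.4],
  [0, 0, -90, 0, 0, 0, 0.4],
  [0, 0, -140, 0, 0, 0, 0.4],
])

```text
time: 19.95
position: [0.4479, -0.0499, 0.1708]
tool_rot: [0.465, 0.885, -0.0, -0.002]
ft_force: [0.8, -0.1, -0.9]
grip_width: 0.0611
```

```bash
python3 - <<'E'
from h import *
c=cam("wrist","w14")
c=cam("scene","s14");a=c["pixels"][:,:,::-1]
cv2.imwrite("pics/s14a.png",cv2.resize(a[180:290,220:380],None,fx=5,fy=5,interpolation=cv2.INTER_CUBIC))
plan(sw(-100,-75,180),1.0)
E
```

```text
t 20.05 pos [ 0.4517 -0.0511  0.1742] toolz [ 0.0081 -0.0036 -1.    ] yaw 0.6031 F [ 0.85 -0.15  0.44] w 0.0607
shift [158.3  52.2  -6.8] turn [  0.18   0.48 -22.74] rows>= 2.6696230678688515
```

View pics/w14.png

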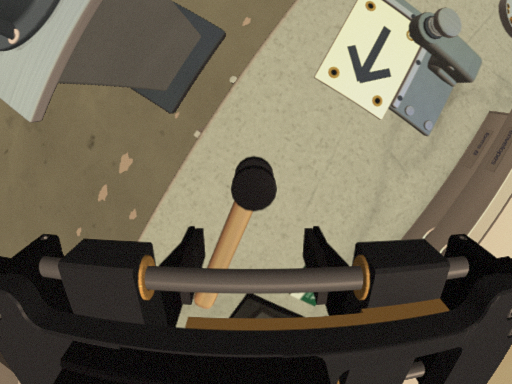

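View pics/s14a.png

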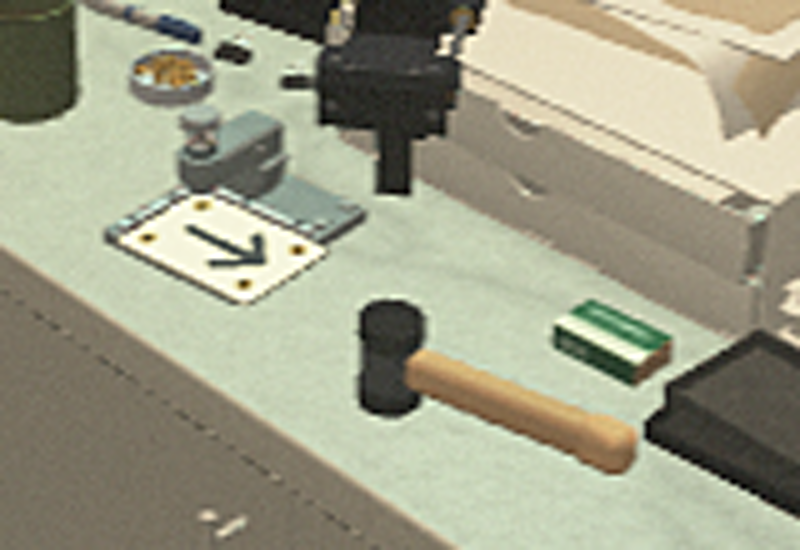

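The mallet stands upright at (253,185) in the wrist view, clear of the box and tray. I'll enlarge the setter to check the eyelet.

```bash
python3 - <<'E'
from h import *
a=cv2.imread("pics/w14.png")
cv2.imwrite("pics/w14a.png",cv2.resize(a[0:70,360:490],None,fx=6,fy=6,interpolation=cv2.INTER_CUBIC))
E
```

```text
(no output)
```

View pics/w14a.png

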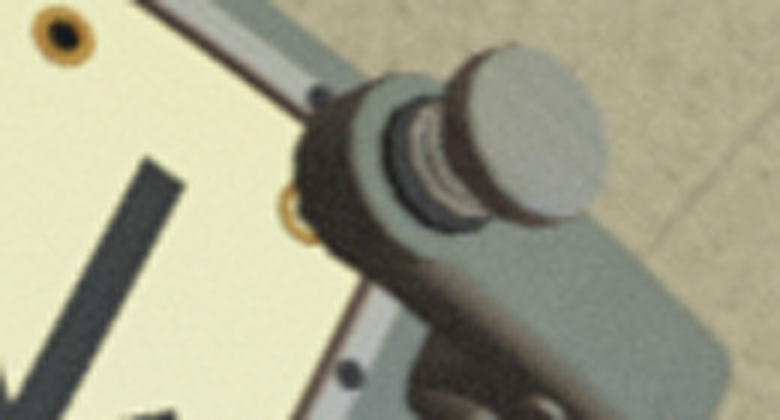

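```bash
python3 - <<'E'
from fit import *
c=cam("wrist","w15")
a=c["pixels"][:,:,::-1]
cv2.imwrite("pics/w15a.png",cv2.resize(a[0:70,310:490],None,fx=4.4,fy=8,interpolation=cv2.INTER_CUBIC))
def k(P): 
    return [((u+.5-360)*6,(v+.5)*6) for u,v in proj(c,P).round(2)]
def K(u,v): return ((u+.5)/6-.5+360,(v+.5)/6-.5)
# panel pose from w14-like picture using flat eyelets
print(np.round(k([sw(0,0,96)]),0))
for z in (18,23): 
    t=np.linspace(0,2*np.pi,13);print(z,np.round(k([sw(7*np.cos(x),7*np.sin(x),z) for x in t]),0).tolist())
print("flat eyelet -x+y",np.round(k([sw(-58,0,18)]),0))
from rig import robot;print(robot.get_obs()["time"])
E
```

```text
[[511. 107.]]
18 [[310.0, 211.0], [314.0, 195.0], [308.0, 177.0], [297.0, 163.0], [281.0, 156.0], [266.0, 158.0], [255.0, 168.0], [252.0, 185.0], [257.0, 202.0], [269.0, 217.0], [285.0, 224.0], [300.0, 222.0], [310.0, 211.0]]
23 [[323.0, 207.0], [326.0, 190.0], [321.0, 173.0], [309.0, 158.0], [293.0, 151.0], [278.0, 153.0], [267.0, 163.0], [264.0, 180.0], [269.0, 198.0], [281.0, 212.0], [297.0, 220.0], [312.0, 218.0], [323.0, 207.0]]
flat eyelet -x+y [[39. 15.]]
20.1
```

```bash
python3 - <<'E'
import cv2
a=cv2.imread("pics/w15.png")
cv2.imwrite("pics/w15a.png",cv2.resize(a[0:70,360:490],None,fx=6,fy=6,interpolation=cv2.INTER_CUBIC))
E
```

```text
(no output)
```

View pics/w15a.png

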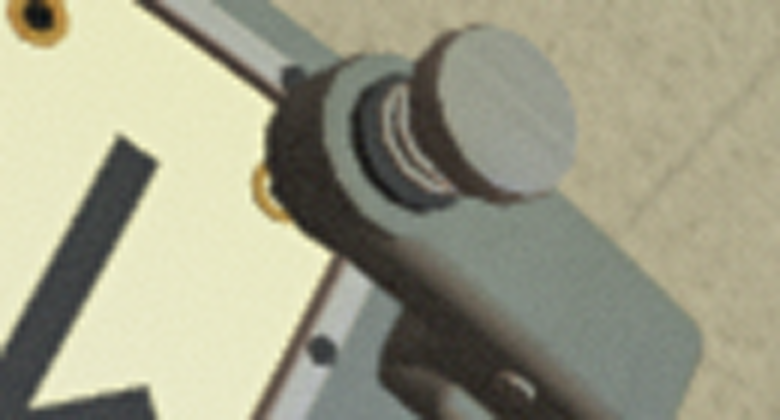

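The eyelet's rim (left edge 252, bottom about 222) matches the driven-flat prediction rather than the standing one. The punch head sits about 2 px off its prediction, so I'll compare its height before and after the blows in the fixed scene camera.

```bash
python3 - <<'E'
from h import *
c=cam("scene","s15");now=c["pixels"][:,:,::-1].astype(int)
x0=cv2.imread("pics/scene0.png").astype(int)
t=cv2.imread("pics/scene0.png")[196:222,252:272]
for n in["s10","s13","s14","s15"]:
    im=cv2.imread(f"pics/{n}.png");tt=t[4:18,3:16]
    r=cv2.matchTemplate(im[190:230,245:280],tt,cv2.TM_CCOEFF_NORMED);m=cv2.minMaxLoc(r);print(n,m[1],m[3])
    print(n,cv2.phaseCorrelate(t[:,:,1].astype(float).copy(),im[196:222,252:272,1].astype(float).copy()))
print("5mm drop px",np.diff(proj(S,[[.496,.1945,.096],[.496,.1945,.093]]),axis=0))
b=np.hstack([cv2.resize(cv2.imread(f"pics/{n}.png")[195:225,248:278],None,fx=12,fy=12,interpolation=cv2.INTER_NEAREST) for n in("scene0","s15")])
cv2.imwrite("pics/cmp.png",b)
E
```

```text
s10 0.9960435628890991 (10, 10)
s10 ((-0.1653265020362653, 0.6858850944908443), 0.994394157107523)
s13 0.995857834815979 (10, 10)
s13 ((-0.06172390299824926, 0.6656141907158766), 1.0083868763692834)
s14 0.9963723421096802 (10, 10)
s14 ((-0.0470686926193693, 0.6188981939367597), 1.0160085256675986)
s15 0.9963648319244385 (10, 10)
s15 ((-0.10058855890735607, 0.622793075242857), 1.0215406383431407)
5mm drop px [[0.0167774  0.72719057]]
```

View pics/cmp.png

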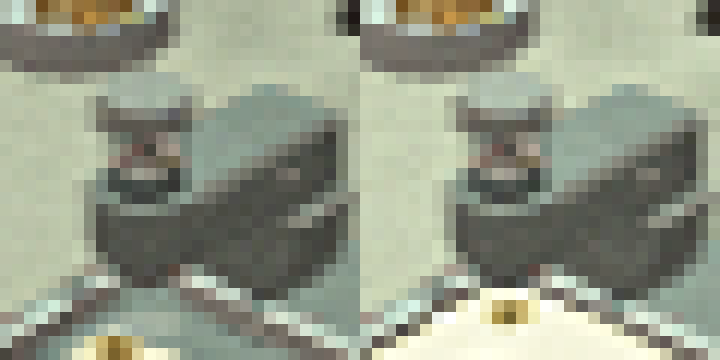

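The punch head is in the same pixels before and after the blows, so it has sprung fully back. Gripper is clear of everything; handing in.

```bash
python3 - <<'E'
from rig import robot
print(robot.get_obs()["time"]);print(robot.hand_in())
E
```

```text
20.15
the job is handed in; nothing more can be done
None
```

I pushed the panel against the back stop and then the side stop. Holding the mallet by its head, I struck the punch three times at about 0.15 m/s. The first blow was limited to under 10 mm of punch travel. The second reached about 12 mm at about 16 N. The third stopped hard at 41 N on the wrist sensor. I then stood the mallet on its face at about (0.45, -0.05), roughly 0.25 m from the punch, and let go. I handed in at 20.2 s; no verdict was reported.

**Last checks:**
- **Panel and eyelet:** the panel is square on both stops. The eyelet's visible rim matches the driven-flat position, not the standing one. The nose hides most of it, so I could not measure the depth directly.
- **Punch:** in the wrist view its head sat about 2.5 px off the predicted position, which taken alone could mean it was about 6 mm low. In the fixed scene camera it was in the same place before and after the blows, so I put the 2.5 px down to error in my estimate of the setter's position.
- **Mallet and bystanders:** the mallet is upright and clear of everything. The mug, tin and staple box looked unmoved in the pictures, though I did not measure them. The gripper touches nothing.

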